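Set the wheel brakes of the puja trolleys

ROBOT

A 6-joint arm with a two-finger parallel gripper is mounted at the origin on the work surface. World frame = base frame: x ahead of the robot, y to its left, z up, the work surface at z = 0. Lengths are in m, angles in rad, forces in N, time in s.
With the tool pointing down it reaches from about 0.35 to 0.775 m from the base axis. Payload 5.5 kg.
Tool frame: the origin (TCP) lies at the very end of the fingers, on their centre line; the grasp point (between the pads) lies 19 mm behind it; z points along the fingers, x is the direction in which the jaws open and shut, and the axes are right-handed (so a half turn about z gives the same grasp; the last joint's range is limited). The gripper opens to 85 mm and grips with 20 to 120 N. Pads are 22 mm wide; open, the fingers measure 114 mm over their backs; the gripper's body (76 mm by 85 mm) begins 54 mm behind the grasp point. The pads swing forward as they close: fully open they stand 13 mm farther back than shut.
Start: joints at [-1.287, 0.313, 0.046, 1.304, 0, 1.431], TCP at [0.236, -0.524, 0.231] pointing down, gripper open.
Joint ranges: [-2.76, 2.76], [-0.86, 1.69], [-1.03, 1.26], [-2.2, 2.34], [-1.47, 1.5], [-3.14, 3.14]. Speed limits (rad/s): [2.57, 2.57, 3.14, 3.14, 3.14, 3.14].

INTERFACE

Orientations are given as a unit quaternion [w, x, y, z].
In Python, from workcell import env gives the robot as it stands.
- The arm moves only by the shell command python3 -m inch 'ROWS' [FORCE]. ROWS is JSON, a list of rows, each a list of 7 numbers: the turn, a rotation vector about the tool's x, y, z each as a share of 8 degrees, from -1 to 1, then the shift along the tool's x, y, z each as a share of 0.05 m, from -1 to 1, then the closure, from 0 (fully open) to 1 (shut). A call has 1 to 12 rows; each row shifts and turns the commanded pose from where the row before left it, along the tool's axes as they then stand; what a row does not reach is not made up. A row lasts 1/10 s, in which the tool goes at most 50 mm and 8.59 degrees, less where a joint would pass 70% of its speed; a pose out of reach is approached as far as the arm can. A call with a number of a shift or a turn outside -1 to 1 is refused whole. A call with a gripper value outside its range is refused whole. The fingers move at their own pace and stop on an object; FORCE is the grip in N (left out, the last holds). Time passes only in rows, so rows that do not move let the fingers close. It gives the time, the measured TCP pose, the force and the opening at its end, in the units of the state.
- env.get_state(): the state, without advancing time (a new reading comes with each control period).
- env.read_camera(name): name is "side" or "top" or "wrist"; returns the picture (480x640x3 uint8, red, green, blue); there is no depth.
- env.calibration(name): a dict with "fx", "fy", "cx", "cy" (pixels), "rvec" (rotation vector, rad) and "tvec" (3), from world to camera coordinates, as OpenCV has them; the wrist camera has in their place "hand_eye" (4x4, takes a point from camera to tool coordinates, whose origin is the TCP and whose axes are the tool frame's). Camera axes: x right, y down, z forward; pixel columns grow to the right and rows downward; lengths in m; the calibration is good to about 2 mm. The wrist camera is an equidistant fisheye: a pixel r from the principal point sees the ray r / f radians off the axis. A picture is of the moment at which its call begins: read the wrist's pose just before it. calibration takes no time and is no camera call.
- env.hand_in(): hands the job in, once; it reports no verdict.
The state is a dict: "clock": time; "joint_pos": joint angles; "qvel": joint speeds; "tau": joint torques, N m; "tcp_pos": TCP position; "orientation": TCP orientation; "wrist_force": force on the tool from outside, world axes, zero at the start; "ft_torque": the same for the moment, N m; "finger_gap": finger opening in m.
Only numpy, scipy, OpenCV 4.12 (cv2) and the standard library are available. Lean on these libraries where they do the work, as an engineer would, in place of code of your own. Each camera call takes 0.05 s, during which the arm holds its last target.

TASK

Three low trolleys stand side by side on the bench, each with a kick-down brake lever. First push the lever of the trolley that carries the four diyas all the way down to lock it, then flick the lever of the empty trolley all the way up to release it. Leave the brake of the trolley with the kumkum box as it is, and end with both levers staying where you put them.

Things in the scene. Friction and masses are not known exactly. Their poses are not given: they have to be found in the camera images.
- diya_shoe (a point): Centre of the black rubber shoe (26 long, 18 wide, 14 mm thick) ending the brake lever (steel bar 12 wide, 8 thick) on the robot-side edge of the trolley with four small green diyas. Starts raised. Own x: along the bar to the hinge, 85 mm away; y: level, across the shoe, parallel to the hinge; z: up when level. Level = down, locked (centre 40 mm above bench, as the hinge).
- empty_shoe (a point): Same point on the same lever of the empty trolley. Starts down, level. Levers swing up to a stop 0.8 rad (46 degrees) above level = released, shoe centre then 101 mm up; level is the other stop. Stiff hinges: 1 to 3 N at the shoe moves them and they stay where left. The shoe can be pinched across its width or pushed.
- kumkum_shoe (a point): Same point on the same lever of the trolley with a round steel box (64 across, 60 mm high). Starts raised, leave it alone. All three trolleys are alike, fixed on the bench, in any order, about 230 mm apart: deck 170 x 140 mm, rim 68 mm high, edge 10 mm beyond the hinge. Diyas are 52 mm across, 19 high, on the deck (58 mm).

How it is judged:
On the way, in this order (a step that is already met when the one before it is completed fails the run):
1. the diya trolley's lever is down (within 0.18 rad of level) while the empty trolley's lever is still down (angle between diya_shoe's own z axis and vertical below 0.18 rad and angle between empty_shoe's own z axis and vertical below 0.2 rad), for 0.2 s.
2. the empty trolley's lever is up (0.6 rad or more above level) (angle between empty_shoe's own z axis and vertical above 0.6 rad), for 0.2 s.
At the end, for the whole second after the job is handed in: The diya trolley's lever rests within 0.18 rad (10 degrees) of level, the empty trolley's lever rests 0.6 rad (34 degrees) or more above level, and the shoe of the kumkum trolley's lever is within 15 mm of where it started (angle between diya_shoe's own z axis and vertical below 0.18 rad and angle between empty_shoe's own z axis and vertical above 0.6 rad and distance of kumkum_shoe from where it was at the start of the episode below 0.015 m); the robot touches nothing.
It fails at once if the kumkum trolley's brake shoe is moved 15 mm or more (distance of kumkum_shoe from where it was at the start of the episode above 0.015 m).
It also fails if it takes over 43 s, if anything falls off the work surface, if the arm or the gripper's body presses on something with over 40 N, if the wrist force passes 120 N, or if a joint passes its speed limit or range.

## Working session

There is one attempt and no reset: what is moved stays moved. The work goes in short steps, Python scripts to look and compute and a shell command to move; the robot and the scene stay as the last step left them, time stands still between calls to the robot, and variables do not carry over. Pictures are saved under pics/ and viewed, and the job is handed in when it is done.

```bash
mkdir -p pics
python3 - <<'E'
from workcell import env
import cv2
print(env.get_state())
for n in("top","side"):
    im=env.read_camera(n);cv2.imwrite(f"pics/{n}0.png",im[:,:,::-1]);print(n,env.calibration(n))
print(env.calibration("wrist"))
E
```

```text
{'clock': 0.0, 'joint_pos': array([-1.28657259e+00,  3.14034005e-01,  4.49762330e-02,  1.30361514e+00,
       -2.23757361e-05,  1.43119647e+00]), 'qvel': array([-0.00019846, -0.00056838,  0.00078957,  0.00094636,  0.00047507,
        0.00010131]), 'tau': array([-1.28305011e-03, -4.80622315e+01,  2.98537624e+01,  1.94636313e-02,
       -6.16889452e-05,  6.14057285e-06]), 'tcp_pos': array([ 0.23630589, -0.52362848,  0.23038865]), 'orientation': array([-6.05342348e-04,  8.40014143e-01, -5.42563691e-01, -7.16993517e-04]), 'wrist_force': array([ 0.04638088, -0.08195931, -0.34009122]), 'ft_torque': array([ 0.0193804 ,  0.00033333, -0.03841459]), 'finger_gap': 0.08569031961742259}
top {'fx': 456.85066516309524, 'fy': 456.85066516309524, 'cx': 317.4660433877709, 'cy': 242.1316154908247, 'rvec': array([ 2.06518298, -2.14092318,  0.2345516 ]), 'tvec': array([0.01081245, 0.49940949, 0.63720609])}
side {'fx': 473.21183153041903, 'fy': 473.21183153041903, 'cx': 316.75663947243874, 'cy': 245.17366710849993, 'rvec': array([ 2.31510785, -0.28581679,  0.13254823]), 'tvec': array([-0.46939884,  0.11057445,  0.73615729])}
{'fx': 371.64829954431775, 'fy': 371.64829954431775, 'cx': 321.56282685701103, 'cy': 240.40933110469174, 'hand_eye': array([[ 9.99999626e-01,  2.76169454e-04,  8.19979326e-04,
         1.43084526e-03],
       [-5.23155176e-04,  9.47828283e-01,  3.18780916e-01,
        -8.22358343e-02],
       [-6.89162046e-04, -3.18781225e-01,  9.47828073e-01,
        -1.41496653e-01],
       [ 0.00000000e+00,  0.00000000e+00,  0.00000000e+00,
         1.00000000e+00]])}
```

View pics/top0.png

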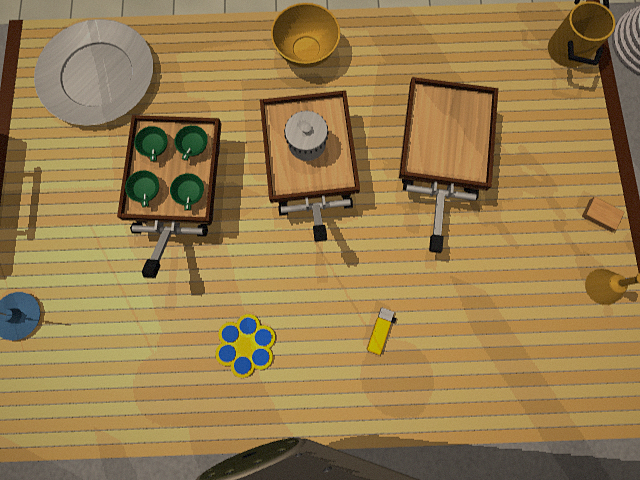

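View pics/side0.png

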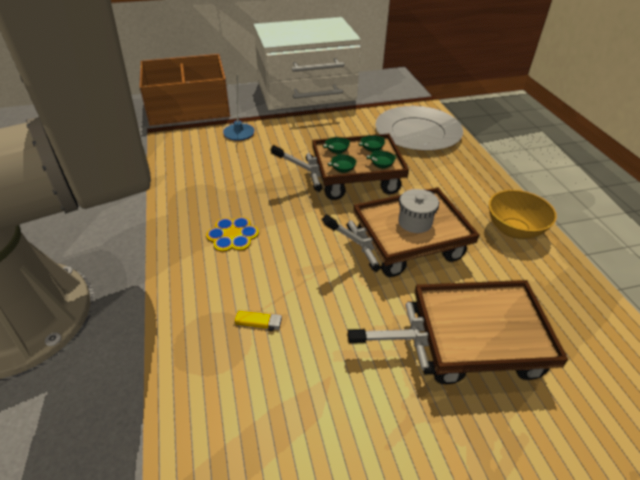

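Top view: the diya trolley is on the left with its shoe at about (151,268). The kumkum trolley is in the middle, shoe (320,233), and the empty trolley on the right, shoe (436,243). In the side view the shoes are at about (277,152), (330,222) and (357,336).

```bash
cat > h.py <<'E'
import numpy as np,cv2
from workcell import env
def cam(n):
    c=env.calibration(n);K=np.array([[c['fx'],0,c['cx']],[0,c['fy'],c['cy']],[0,0,1]]);R=cv2.Rodrigues(c['rvec'])[0];return K,R,c['tvec']
def plane(n,uv,z):
    K,R,t=cam(n);d=R.T@np.linalg.inv(K)@np.array([*uv,1.]);o=-R.T@t;return o+d*(z-o[2])/d[2]
def tri(a,b):
    P=[];
    for n in("top","side"):
        K,R,t=cam(n);P.append(K@np.c_[R,t])
    X=cv2.triangulatePoints(P[0],P[1],np.array(a,float),np.array(b,float)).ravel();return X[:3]/X[3]
def blob(im,c,r=22):
    x0,y0=c[0]-r,c[1]-r;m=(im[y0:y0+2*r,x0:x0+2*r].max(2)<45).astype(np.uint8)
    n,l,s,ce=cv2.connectedComponentsWithStats(m);i=1+np.argmax(s[1:,4]);return ce[i]+[x0,y0],s[i,4]
E
python3 - <<'E'
from h import *
np.set_printoptions(precision=4,suppress=True)
t=cv2.imread("pics/top0.png");s=cv2.imread("pics/side0.png")
for nm,a,b,z,h in(("diya",(151,268),(277,152),.101,[(108,228),(203,231)]),("kum",(320,233),(330,222),.101,[(283,210),(351,200)]),("empty",(436,243),(357,336),.04,[(408,186),(472,196)])):
    ca,na=blob(t,a);cb,nb=blob(s,b);print(nm,ca,na,cb,nb,tri(ca,cb),plane("top",ca,z))
    print([plane("top",q,.04)[:2] for q in h])
for nm,q in(("diya",[(134,117),(220,119),(211,222),(119,217)]),("kum",[(261,99),(346,92),(358,191),(271,201)]),("empty",[(413,79),(497,88),(490,188),(401,180)])):
    p=np.array([plane("top",k,.068) for k in q]);c=p.mean(0);d=(p[0]+p[1]-p[2]-p[3])[:2];print(nm,c,np.degrees(np.arctan2(d[1],d[0])),np.linalg.norm(d)/2)
E
```

```text
diya [151.4615 266.8718] 273 [277.2078 151.5584] 77 [0.4638 0.232  0.0863] [0.4622 0.2266 0.101 ]
[array([0.5377, 0.32  ]), array([0.5274, 0.1709])]
kum [319.5904 232.6011] 188 [330.0522 222.287 ] 115 [ 0.5032 -0.0105  0.0984] [ 0.503  -0.0105  0.101 ]
[array([0.557 , 0.0453]), array([ 0.5696, -0.0628])]
empty [435.8404 243.2066] 213 [356.5103 335.8969] 194 [ 0.494  -0.1904  0.0401] [ 0.4947 -0.1905  0.04  ]
[array([ 0.5896, -0.1548]), array([ 0.5691, -0.2549])]
diya [0.6236 0.2153 0.068 ] -4.36510336549617 0.16745370599381157
kum [0.654  0.0007 0.068 ] 4.015901504001055 0.1704054815399933
empty [ 0.6659 -0.2222  0.068 ] -10.626960483817102 0.17319540747592924
```

```bash
python3 -m inch '[[0,0,-1,0,0,0,1],[0,0,-1,0,0,0,1],[0,0,-1,0,0,0,1],[0,0,-1,0,0,0,1],[0,0,-1,0,0,0,1],[0,0,-1,0,0,0,1],[0,0,-1,0,0,0,1],[0,0,-1,0,0,0,1],[0,0,-1,0,0,0,1],[0,0,-1,0,0,0,1],[0,0,-1,0,0,0,1],[0,0,-1,0,0,0,1]]' 20
python3 -m inch '[[0,0,-1,0,0,0,1],[0,0,-1,0,0,0,1],[0,0,-1,0,0,0,1],[0,0,-1,0,0,0,1],[0,0,-1,0,0,0,1],[0,0,-1,0,0,0,1],[0,0,-0.5,0,0,0,1],[0,0,0,0,0,0,1]]'
cat >> h.py <<'E'
from scipy.spatial.transform import Rotation as Ro
def to(p):
    s=env.get_state();q=s['orientation'];R=Ro.from_quat([q[1],q[2],q[3],q[0]]).as_matrix()
    print("tcp",s['tcp_pos'].round(4),"clk",round(s['clock'],2),"F",s['wrist_force'].round(1),"q",s['joint_pos'].round(2),"toolx",R[:,0].round(3),"toolz",R[:,2].round(3),"gap",s['finger_gap'])
    print("units of 50mm",(R.T@(np.array(p)-s['tcp_pos'])/.05).round(2))
E
python3 -c "
from h import *
to([.45,-.2,.2]);to([.464,.228,.15])"
```

```text
clock: 1.3
tcp_pos: [0.2364, -0.5238, 0.2308]
orientation: [-0.001, 0.965, 0.264, -0.0]
wrist_force: [-0.6, -0.3, 0.1]
finger_gap: -0.0003
clock: 2.1
tcp_pos: [0.2363, -0.5239, 0.2308]
orientation: [-0.0, 0.753, 0.658, 0.0]
wrist_force: [-0.1, -0.1, -0.0]
finger_gap: -0.0001
tcp [ 0.2363 -0.5239  0.2308] clk 2.1 F [-0.1 -0.1 -0. ] q [-1.29  0.31  0.05  1.3  -0.   -1.15] toolx [0.134 0.991 0.001] toolz [-0.     0.001 -1.   ] gap -0.00014944267225219207
units of 50mm [6.99 3.37 0.62]
tcp [ 0.2363 -0.5239  0.2308] clk 2.1 F [-0.1 -0.1 -0. ] q [-1.29  0.31  0.05  1.3  -0.   -1.15] toolx [0.134 0.991 0.001] toolz [-0.     0.001 -1.   ] gap -0.00014944267225219207
units of 50mm [15.51  2.49  1.63]
```

```bash
python3 -m inch '[[0,0,0,0.7,0.34,0,1],[0,0,0,0.7,0.34,0,1],[0,0,0,0.7,0.34,0,1],[0,0,0,0.7,0.34,0,1],[0,0,0,0.7,0.34,0,1],[0,0,0,0.7,0.34,0,1],[0,0,0,0.7,0.34,0,1],[0,0,0,0.7,0.34,0,1],[0,0,0,0.7,0.34,0,1],[0,0,0,0.7,0.34,0,1],[0,0,0,0,0,0,1]]'
python3 -m inch '[[0,0,0,0.77,-0.08,0,1],[0,0,0,0.77,-0.08,0,1],[0,0,0,0.77,-0.08,0,1],[0,0,0,0.77,-0.08,0,1],[0,0,0,0.77,-0.08,0,1],[0,0,0,0.77,-0.08,0,1],[0,0,0,0.77,-0.08,0,1],[0,0,0,0.77,-0.08,0,1],[0,0,0,0.77,-0.08,0,1],[0,0,0,0.77,-0.08,0,1],[0,0,0,0.77,-0.08,0,1],[0,0,0,0,0,0,1]]'
python3 -c "
from h import *
to([.464,.228,.13])
cv2.imwrite('pics/w1.png',env.read_camera('wrist')[:,:,::-1])
cv2.imwrite('pics/s1.png',env.read_camera('side')[:,:,::-1])"
```

```text
clock: 3.2
tcp_pos: [0.4535, -0.1967, 0.2312]
orientation: [-0.0, 0.752, 0.659, 0.001]
wrist_force: [-0.3, -0.9, 0.5]
finger_gap: -0.0001
clock: 4.4
tcp_pos: [0.4652, 0.2284, 0.2309]
orientation: [-0.0, 0.752, 0.659, 0.0]
wrist_force: [0.2, -0.6, 0.7]
finger_gap: 0.0003
tcp [0.4652 0.2284 0.2309] clk 4.4 F [ 0.2 -0.6  0.7] q [ 0.3   0.2  -0.1   1.27  0.    0.43] toolx [0.131 0.991 0.001] toolz [ 0.     0.001 -1.   ] gap 0.00032590245489518265
units of 50mm [-0.01 -0.02  2.02]
```

View pics/w1.png

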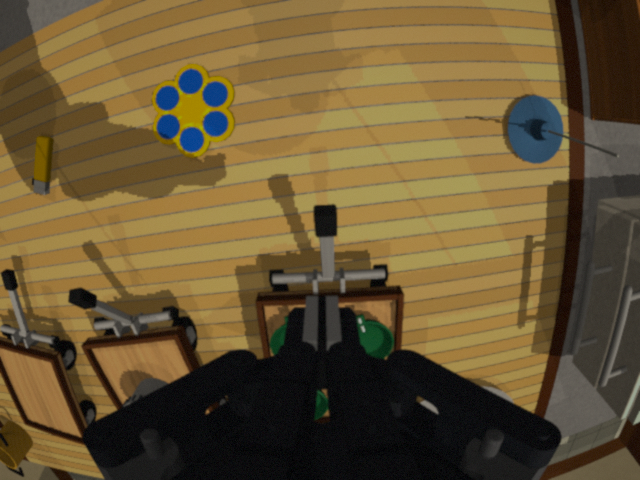

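View pics/s1.png

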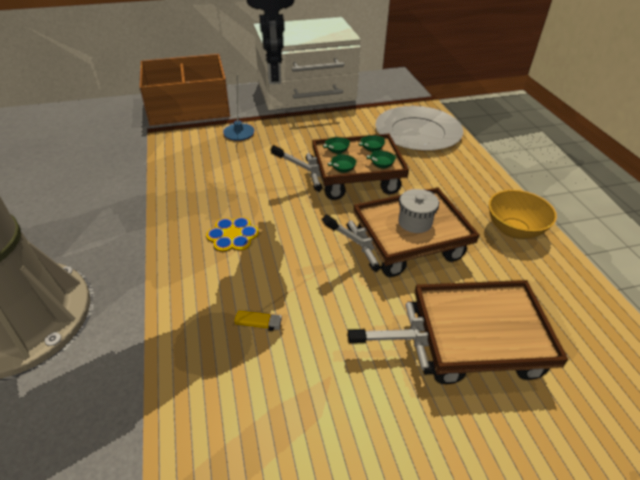

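The wrist view shows the diya shoe at about (325,220), straight in line with the fingertips. I'll check this with a ray.

```bash
cat >> h.py <<'E'
def wray(uv):
    c=env.calibration("wrist");s=env.get_state();q=s['orientation'];R=Ro.from_quat([q[1],q[2],q[3],q[0]]).as_matrix()
    d=np.array([(uv[0]-c['cx']),(uv[1]-c['cy'])]);r=np.hypot(*d);th=r/c['fx'];v=np.array([*(d/r*np.sin(th)),np.cos(th)])
    H=c['hand_eye'];return R@H[:3,3]+s['tcp_pos'],R@H[:3,:3]@v
def wplane(uv,z):
    o,d=wray(uv);return o+d*(z-o[2])/d[2]
E
python3 -c "
from h import *
c,n=blob(cv2.imread('pics/w1.png'),(325,220));print(c,n)
K,R,t=cam('top');d=R.T@np.linalg.inv(K)@np.array([151.46,266.87,1]);d/=np.linalg.norm(d);o=-R.T@t
o2,d2=wray(c);A=np.c_[d,-d2];s=np.linalg.lstsq(A,o2-o,rcond=None)[0];print(o+d*s[0],o2+d2*s[1])
print(wplane(c,.09),wplane(c,.1))"
```

```text
[325.19572368 220.23190789] 608
[0.46289404 0.22796468 0.09741458] [0.46044725 0.22740215 0.09675897]
[0.46230266 0.22720921 0.09      ] [0.45955756 0.22749467 0.1       ]
```

```bash
python3 -m inch '[[0,0,0,0,0,0.6,1],[0,0,0,0,0,0.6,1],[0,0,0,0,0,0.6,1],[0,0,0,0,0,0.3,1],[0,0,0,0,0,0.2,1],[0,0,0,0,-0.02,0.2,1]]'
python3 -m inch '[[0,0,0,0,-0.05,0.2,1],[0,0,0,0,-0.05,0.2,1],[0,0,0,0,-0.05,0.2,1]]'
python3 -c "
from h import *
to([.447,.229,.05])"
```

```text
clock: 5.1
tcp_pos: [0.4647, 0.2243, 0.106]
orientation: [0.0, 0.754, 0.657, 0.0]
wrist_force: [-0.7, -0.7, -0.1]
finger_gap: -0.0
clock: 5.4
tcp_pos: [0.4569, 0.2266, 0.0761]
orientation: [0.0, 0.753, 0.658, 0.0]
wrist_force: [-1.0, -0.5, 2.7]
finger_gap: 0.0003
tcp [0.4569 0.2266 0.0761] clk 5.4 F [-1.  -0.5  2.7] q [ 0.3   0.29 -0.38  0.89 -0.    0.44] toolx [0.134 0.991 0.   ] toolz [ 0.001  0.    -1.   ] gap 0.0002703696718757388
units of 50mm [ 0.02 -0.2   0.52]
```

Contact shows 2.7 N upward, so the lever is moving. I'll continue.

```bash
python3 -m inch '[[0,0,0,0,-0.07,0.2,1],[0,0,0,0,-0.07,0.2,1],[0,0,0,0,-0.03,0.1,1],[0,0,0,0,0,0.03,1],[0,0,0,0,0,0,1]]'
python3 -m inch '[[0,0,0,0,0,0.03,1],[0,0,0,0,0,0,1]]'
python3 -c "
from h import *
to([.447,.229,.05])"
```

```text
clock: 5.9
tcp_pos: [0.448, 0.2277, 0.0495]
orientation: [-0.0, 0.753, 0.658, -0.0]
wrist_force: [-0.7, -0.6, 1.1]
finger_gap: -0.0003
clock: 6.1
tcp_pos: [0.4486, 0.2278, 0.0484]
orientation: [0.0, 0.753, 0.658, 0.0]
wrist_force: [0.7, -0.7, 0.3]
finger_gap: 0.0001
tcp [0.4486 0.2278 0.0484] clk 6.1 F [ 0.7 -0.7  0.3] q [ 0.31  0.31 -0.44  0.82 -0.    0.44] toolx [0.134 0.991 0.   ] toolz [ 0.  0. -1.] gap 0.00012502387883975118
units of 50mm [ 0.02 -0.04 -0.03]
```

```bash
python3 -m inch '[[0,0,0,0,0,0.05,1],[0,0,0,0,0,0,1]]'
python3 -c "
from h import *
to([.447,.229,.05])
cv2.imwrite('pics/w2.png',env.read_camera('wrist')[:,:,::-1])
cv2.imwrite('pics/s2.png',env.read_camera('side')[:,:,::-1])"
```

```text
clock: 6.3
tcp_pos: [0.4488, 0.2278, 0.0469]
orientation: [0.0, 0.753, 0.658, 0.001]
wrist_force: [-3.2, -0.6, 8.5]
finger_gap: 0.0
tcp [0.4488 0.2278 0.0469] clk 6.3 F [-3.2 -0.6  8.5] q [ 0.31  0.31 -0.44  0.82 -0.    0.44] toolx [0.134 0.991 0.   ] toolz [ 0.001  0.    -1.   ] gap 2.1903072481540233e-05
units of 50mm [ 0.02 -0.04 -0.06]
```

View pics/w2.png

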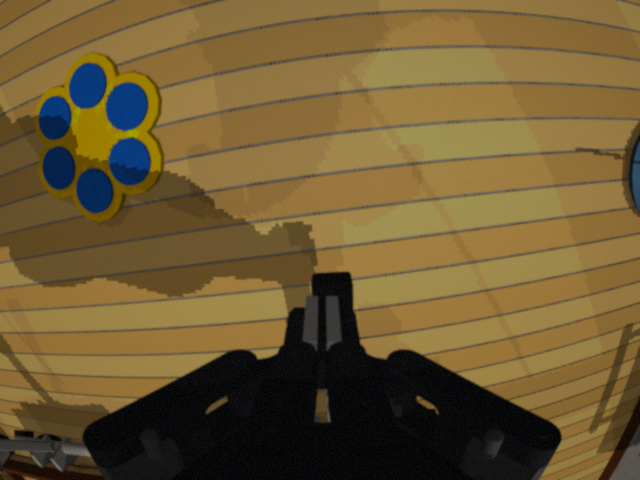

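View pics/s2.png

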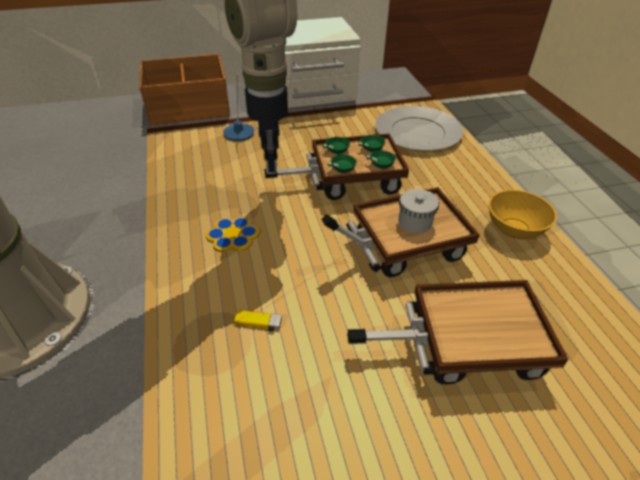

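The diya lever is level in the side view (shoe near (272,172)) and resting on its stop with 8.5 N. I'll lift off and go to the empty trolley.

```bash
python3 -m inch '[[0,0,0,0,0,-0.2,1],[0,0,0,0,0,-0.7,1],[0,0,0,0,0,-0.9,1],[0,0,0,0,0,-0.9,1],[0,0,0,0,0,-0.9,1],[0,0,0,0,0,0,1]]'
python3 -c "
from h import *
to([.47,-.19,.22])"
```

```text
clock: 7.0
tcp_pos: [0.4518, 0.2288, 0.2329]
orientation: [0.002, 0.753, 0.658, 0.005]
wrist_force: [1.3, 0.2, 0.2]
finger_gap: -0.0002
tcp [0.4518 0.2288 0.2329] clk 7.0 F [1.3 0.2 0.2] q [ 0.31  0.17 -0.14  1.25 -0.    0.44] toolx [0.134 0.991 0.005] toolz [ 0.011  0.004 -1.   ] gap -0.00021489378393090223
units of 50mm [-8.25  1.48  0.23]
```

```bash
python3 -m inch '[[0,0,0,-0.75,0.13,0,1],[0,0,0,-0.75,0.13,0,1],[0,0,0,-0.75,0.13,0,1],[0,0,0,-0.75,0.13,0,1],[0,0,0,-0.75,0.13,0,1],[0,0,0,-0.75,0.13,0,1],[0,0,0,-0.75,0.13,0,1],[0,0,0,-0.75,0.13,0,1],[0,0,0,-0.75,0.13,0,1],[0,0,0,-0.75,0.13,0,1],[0,0,0.36,-0.75,0.13,0,1],[0,0,0,0,0,0,0.6]]'
python3 -m inch '[[0,0,0,0,0,0,0.5],[0,0,0,0,0,0,0.5]]'
python3 -c "
from h import *
to([.49,-.19,.12])
cv2.imwrite('pics/w3.png',env.read_camera('wrist')[:,:,::-1])
cv2.imwrite('pics/t3.png',env.read_camera('top')[:,:,::-1])"
```

```text
clock: 8.2
tcp_pos: [0.464, -0.1948, 0.2252]
orientation: [0.001, 0.771, 0.636, -0.0]
wrist_force: [-0.8, 0.5, -0.1]
finger_gap: 0.0133
clock: 8.4
tcp_pos: [0.4634, -0.1898, 0.2255]
orientation: [-0.001, 0.769, 0.639, -0.0]
wrist_force: [-0.7, -0.3, -0.9]
finger_gap: 0.0421
tcp [ 0.4634 -0.1898  0.2255] clk 8.4 F [-0.7 -0.3 -0.9] q [-0.55  0.17 -0.15  1.25  0.   -0.37] toolx [0.183 0.983 0.001] toolz [-0.001  0.001 -1.   ] gap 0.04205104174132191
units of 50mm [0.09 0.53 2.11]
```

View pics/w3.png

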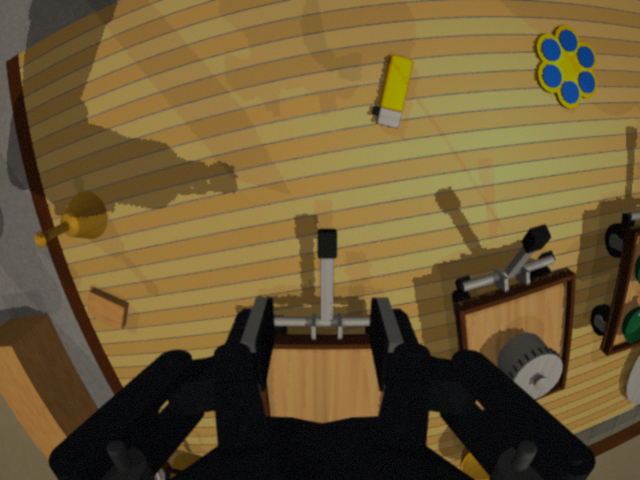

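View pics/t3.png

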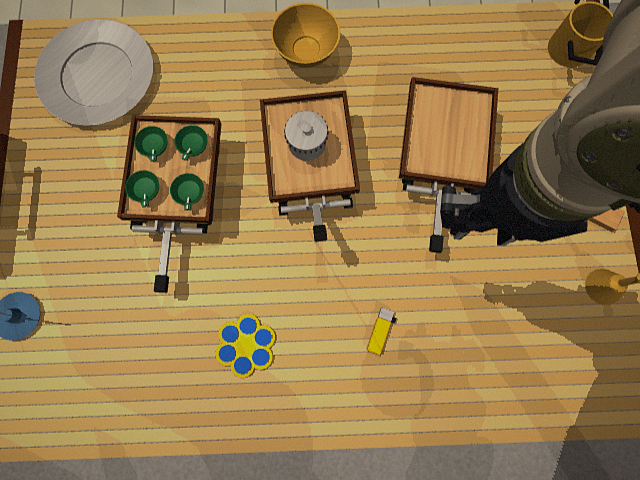

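The diya lever is now straight, with its shoe at (162,284). In the wrist view the empty shoe is at (327,243), centred between the fingers, which are 42 mm open.

```bash
python3 -c "
from h import *
c,n=blob(cv2.imread('pics/w3.png'),(327,243));p=wplane(c,.042);print(c,n,p)
to([p[0],p[1],.12]);to([.4930,-.190,.022]);print(plane('top',blob(cv2.imread('pics/t3.png'),(162,284))[0],.04))"
```

```text
[326.79079498 243.20292887] 478 [ 0.49494276 -0.19149462  0.042     ]
tcp [ 0.4637 -0.1894  0.2258] clk 8.5 F [-0.   0.5 -0. ] q [-0.55  0.17 -0.15  1.25  0.   -0.37] toolx [0.182 0.983 0.   ] toolz [-0.  0. -1.] gap 0.04271885824606484
units of 50mm [0.07 0.62 2.12]
tcp [ 0.4637 -0.1894  0.2258] clk 8.5 F [-0.   0.5 -0. ] q [-0.55  0.17 -0.15  1.25  0.   -0.37] toolx [0.182 0.983 0.   ] toolz [-0.  0. -1.] gap 0.04271885824606484
units of 50mm [0.1  0.58 4.08]
[0.44798515 0.23307712 0.04      ]
```

```bash
python3 -m inch '[[0,0,0,0.08,0.3,0.5,0.5],[0,0,0,0,0.3,0.8,0.5],[0,0,0,0,0,0.8,0.5],[0,0,0,0,0,0.8,0.5],[0,0,0,0,0,0.5,0.5],[0,0,0,0,0,0.35,0.5],[0,0,0,0,0,0.28,0.5],[0,0,0,0,0,0,0.5]]' 20
python3 -c "
from h import *
to([.4940,-.1905,.021])
cv2.imwrite('pics/w4.png',env.read_camera('wrist')[:,:,::-1])"
```

```text
clock: 9.3
tcp_pos: [0.4926, -0.1902, 0.0225]
orientation: [-0.002, 0.769, 0.64, -0.001]
wrist_force: [-0.8, -0.8, -0.2]
finger_gap: 0.043
tcp [ 0.4926 -0.1902  0.0225] clk 9.3 F [-0.8 -0.8 -0.2] q [-0.52  0.39 -0.4   0.79 -0.   -0.34] toolx [0.182 0.983 0.001] toolz [-0.003  0.002 -1.   ] gap 0.04301451613479098
units of 50mm [-0.    0.03  0.03]
```

View pics/w4.png

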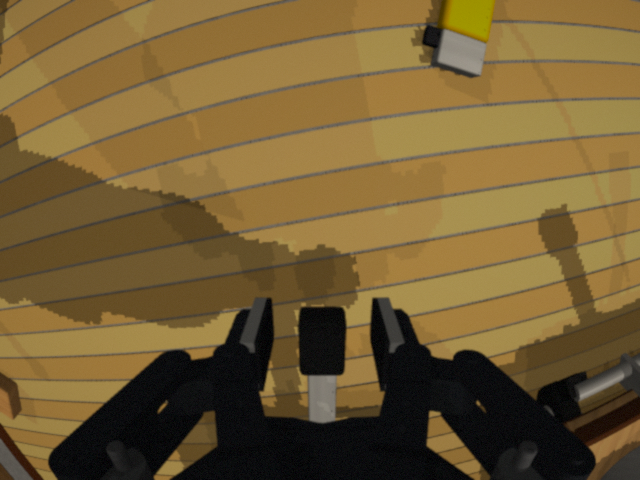

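The shoe sits centred between the fingers at (322,340). Now I'll close on it.

```bash
python3 -m inch '[[0,0,0,0,0,0,0.7],[0,0,0,0,0,0,0.85],[0,0,0,0,0,0,0.9],[0,0,0,0,0,0,0.9],[0,0,0,0,0,0,0.9]]' 20
python3 -c "
from h import *
to([.4940,-.1905,.021])
# arc increments, 10 steps: rotate tool about hinge
s=env.get_state();q=s['orientation'];R=Ro.from_quat([q[1],q[2],q[3],q[0]])
g=.085;ax=np.array([.184,.983,0]);u=np.array([.983,-.184,0])
gp=s['tcp_pos']+R.apply([0,0,-.019]);h=gp+u*g
for tot,rot in((.76,.76),(.76,.4)):
  N=8;P=s['tcp_pos'];Rp=R
  for i in range(1,N+1):
    a=tot*i/N;b=rot*i/N
    Rn=Ro.from_rotvec(ax*b)*R;gn=h+Ro.from_rotvec(ax*a).apply(gp-h);Pn=gn+Rn.apply([0,0,.019])
    print(((Rp.inv()*Rn).as_rotvec(degrees=True)/8).round(2),(Rp.inv().apply(Pn-P)/.05).round(3),Pn.round(3));P=Pn;Rp=Rn
"
```

```text
clock: 9.85
tcp_pos: [0.4951, -0.1908, 0.0253]
orientation: [-0.0, 0.769, 0.639, 0.002]
wrist_force: [2.4, 6.1, 0.1]
finger_gap: 0.0176
tcp [ 0.4951 -0.1908  0.0253] clk 9.85 F [2.4 6.1 0.1] q [-0.52  0.38 -0.4   0.79  0.   -0.34] toolx [0.183 0.983 0.003] toolz [ 0.003  0.002 -1.   ] gap 0.017572332112696765
units of 50mm [ 0.   -0.02  0.09]
[0.68 0.   0.  ] [ 0.    -0.028 -0.163] [ 0.494 -0.191  0.033]
[0.68 0.   0.  ] [ 0.    -0.028 -0.163] [ 0.493 -0.19   0.042]
[0.68 0.   0.  ] [ 0.    -0.028 -0.163] [ 0.493 -0.19   0.05 ]
[0.68 0.   0.  ] [ 0.    -0.028 -0.163] [ 0.494 -0.191  0.058]
[0.68 0.   0.  ] [ 0.    -0.028 -0.163] [ 0.496 -0.191  0.066]
[0.68 0.   0.  ] [ 0.    -0.028 -0.163] [ 0.498 -0.191  0.074]
[0.68 0.   0.  ] [ 0.    -0.028 -0.163] [ 0.501 -0.192  0.082]
[0.68 0.   0.  ] [ 0.    -0.028 -0.163] [ 0.505 -0.193  0.089]
[0.36 0.   0.  ] [ 0.    -0.011 -0.162] [ 0.495 -0.191  0.033]
[0.36 0.   0.  ] [ 0.    -0.004 -0.161] [ 0.495 -0.191  0.041]
[0.36 0.   0.  ] [ 0.     0.004 -0.16 ] [ 0.496 -0.191  0.049]
[0.36 0.   0.  ] [ 0.     0.011 -0.159] [ 0.497 -0.191  0.057]
[0.36 0.   0.  ] [ 0.     0.018 -0.158] [ 0.5   -0.192  0.065]
[0.36 0.   0.  ] [ 0.     0.025 -0.156] [ 0.503 -0.192  0.072]
[0.36 0.   0.  ] [ 0.     0.032 -0.154] [ 0.506 -0.193  0.079]
[0.36 0.   0.  ] [ 0.     0.039 -0.151] [ 0.511 -0.194  0.085]
```

Gripped with a 17.6 mm opening. I'll swing it up along the arc, four rows first.

```bash
python3 -m inch '[[0.68,0,0,0,-0.03,-0.16,0.9],[0.68,0,0,0,-0.03,-0.16,0.9],[0.68,0,0,0,-0.03,-0.16,0.9],[0.68,0,0,0,-0.03,-0.16,0.9],[0,0,0,0,0,0,0.9]]'
python3 -c "
from h import *
to([.494,-.191,.058])
cv2.imwrite('pics/s5.png',env.read_camera('side')[:,:,::-1])"
```

```text
clock: 10.35
tcp_pos: [0.4944, -0.1907, 0.0564]
orientation: [-0.147, 0.755, 0.628, -0.12]
wrist_force: [1.8, 6.4, 4.3]
finger_gap: 0.0172
tcp [ 0.4944 -0.1907  0.0564] clk 10.35 F [1.8 6.4 4.3] q [-0.46  0.65  0.07  1.36 -0.1  -0.26] toolx [0.183 0.983 0.003] toolz [-0.367  0.071 -0.928] gap 0.017192576424463188
units of 50mm [-0.01 -0.02 -0.03]
```

View pics/s5.png

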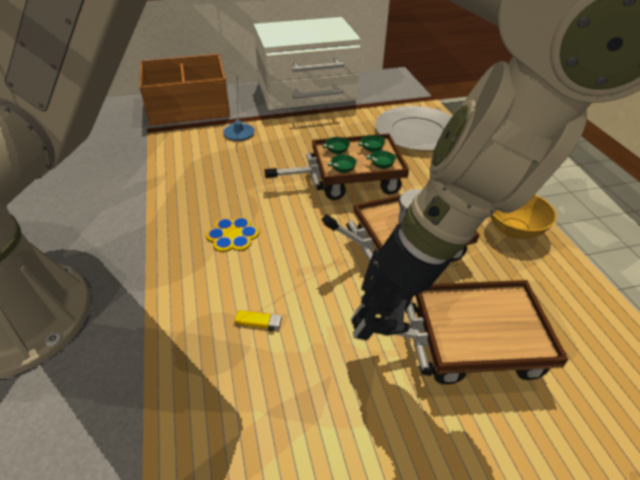

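The lever is rising with the tool, the forces are low, and the diya lever is still level (shoe at (272,173)). I'll continue.

```bash
python3 -m inch '[[0.68,0,0,0,-0.03,-0.16,0.9],[0.68,0,0,0,-0.03,-0.16,0.9],[0.68,0,0,0,-0.03,-0.16,0.9],[0.5,0,0,0,-0.02,-0.13,0.9],[0,0,0,0,0,0,0.9]]'
python3 -c "
from h import *
to([.505,-.193,.089])
cv2.imwrite('pics/s6.png',env.read_camera('side')[:,:,::-1])"
```

```text
clock: 10.9
tcp_pos: [0.5035, -0.1924, 0.0837]
orientation: [-0.279, 0.717, 0.596, -0.23]
wrist_force: [0.4, 5.4, -1.0]
finger_gap: 0.0177
tcp [ 0.5035 -0.1924  0.0837] clk 10.9 F [ 0.4  5.4 -1. ] q [-0.43  0.98  0.57  1.89 -0.16 -0.18] toolx [0.184 0.983 0.003] toolz [-0.662  0.126 -0.739] gap 0.01770203814762301
units of 50mm [-0.01 -0.05 -0.1 ]
```

View pics/s6.png

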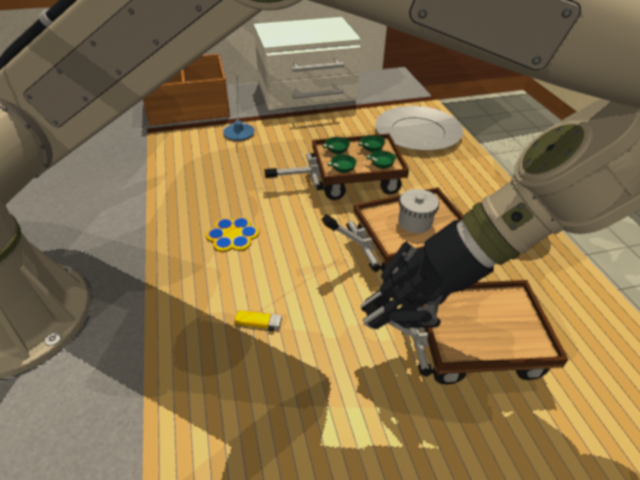

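```bash
python3 -m inch '[[0.25,0,0,0,-0.01,-0.07,0.9],[0,0,0,0,0,0,0.9],[0,0,0,0,0,0,0.6],[0,0,0,0,0,0,0.5],[0,0,0,0,0,0,0.4],[0,0,0,0,0,0,0.4]]'
python3 -c "
from h import *
to([.505,-.193,.089])
cv2.imwrite('pics/w7.png',env.read_camera('wrist')[:,:,::-1])"
```

```text
clock: 11.55
tcp_pos: [0.5046, -0.1946, 0.0894]
orientation: [-0.288, 0.713, 0.592, -0.239]
wrist_force: [-0.7, 0.6, 1.1]
finger_gap: 0.0515
tcp [ 0.5046 -0.1946  0.0894] clk 11.55 F [-0.7  0.6  1.1] q [-0.42  1.01  0.62  1.94 -0.17 -0.17] toolx [ 0.184  0.983 -0.001] toolz [-0.683  0.128 -0.719] gap 0.05147875273978509
units of 50mm [0.03 0.01 0.  ]
```

View pics/w7.png

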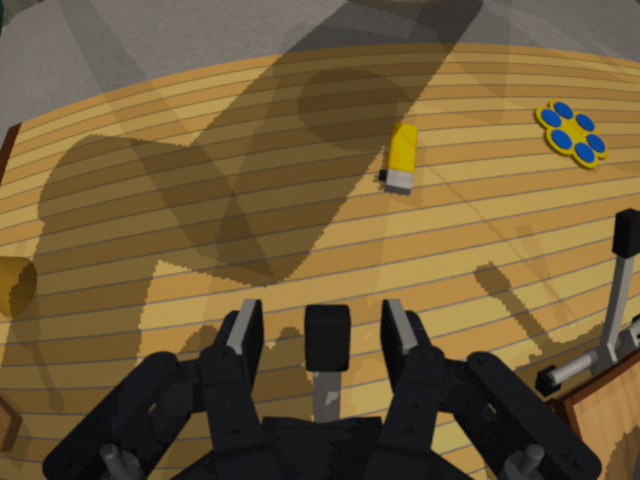

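The fingers are open and clear on both sides of the shoe at (327,338), which stays up. Next I'll retreat along the tool axis.

```bash
python3 -m inch '[[0,0,0,0,0,-0.3,0.4],[0,0,0,0,0,-0.4,0.4],[0,0,0,0,0,-0.5,0.4],[0,0,0,0,0,-0.5,0.4],[0,0,0,0,0,-0.5,0.4],[0,0,0,0,0,0,0.4]]'
python3 -c "
from h import *
to([.55,-.2,.25])"
```

```text
clock: 12.2
tcp_pos: [0.5681, -0.2065, 0.149]
orientation: [-0.28, 0.716, 0.595, -0.235]
wrist_force: [-0.5, 1.0, -0.0]
finger_gap: 0.051
tcp [ 0.5681 -0.2065  0.149 ] clk 12.2 F [-0.5  1.  -0. ] q [-0.41  1.23  1.26  2.34 -0.15 -0.16] toolx [ 0.181  0.983 -0.002] toolz [-0.669  0.121 -0.733] gap 0.051029042011191565
units of 50mm [ 0.06 -1.65 -1.22]
```

```bash
python3 -m inch '[[0,0,0,0,-0.3,-0.2,0.4],[-0.5,0,0,0,-0.3,-0.2,0.4],[-0.8,0,0,0,-0.2,-0.3,0.4],[-0.8,0,0,0,-0.2,-0.3,0.4],[-0.8,0,0,0,0,-0.4,0.4],[-0.8,0,0,0,0,-0.4,0.4],[-0.8,0,0,0,0,-0.4,0.4],[0,0,0,0,0,0,0.4]]'
python3 -c "
from h import *
to([.55,-.2,.25])
cv2.imwrite('pics/s8.png',env.read_camera('side')[:,:,::-1])
cv2.imwrite('pics/t8.png',env.read_camera('top')[:,:,::-1])"
```

```text
clock: 13.0
tcp_pos: [0.5844, -0.2113, 0.2773]
orientation: [-0.033, 0.768, 0.639, -0.033]
wrist_force: [-0.4, -0.1, 0.9]
finger_gap: 0.0511
tcp [ 0.5844 -0.2113  0.2773] clk 13.0 F [-0.4 -0.1  0.9] q [-0.46  0.49  0.42  1.58 -0.03 -0.28] toolx [ 0.18   0.984 -0.009] toolz [-0.094  0.008 -0.996] gap 0.05107631532172297
units of 50mm [ 0.1  -0.66  0.61]
```

View pics/s8.png

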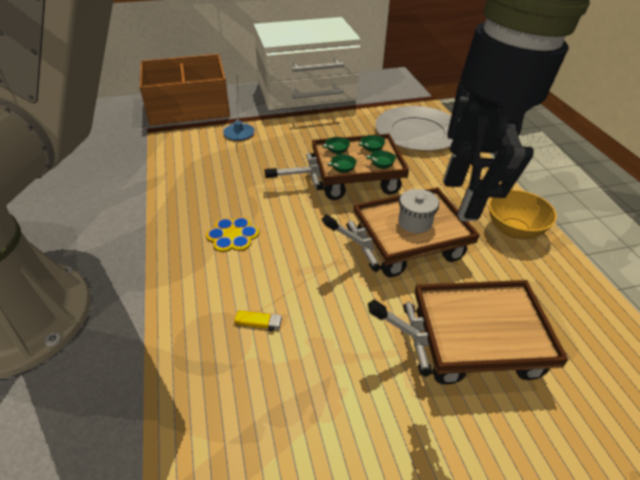

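View pics/t8.png

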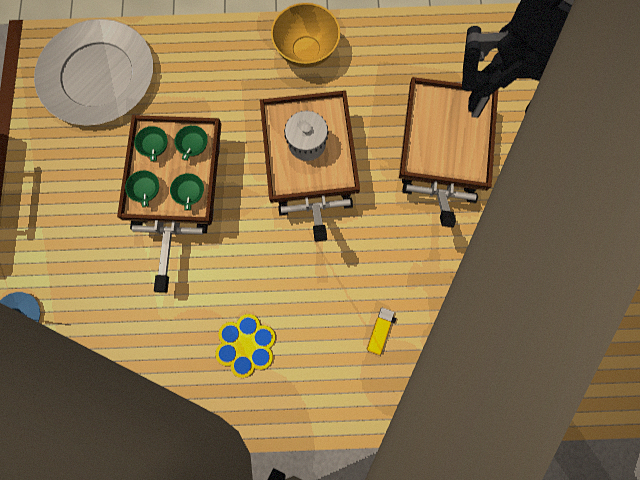

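The empty lever is up, with its shoe at (447,218) top and (377,310) side. The diya lever is level, and the kumkum lever is unchanged at (320,233). I'll measure these before handing in.

```bash
python3 -c "
from h import *
t=cv2.imread('pics/t8.png');s=cv2.imread('pics/s8.png')
for n,a,b in(('diya',(162,284),(271,173)),('kum',(320,233),(330,222)),('empty',(447,218),(377,310))):
    ca,cb=blob(t,a)[0],blob(s,b)[0];p=tri(ca,cb);print(n,ca,cb,p.round(4),'angle',np.arcsin((p[2]-.04)/.085).round(2))
env.hand_in()"
```

```text
diya [161.12831858 282.96017699] [270.61971831 172.95774648] [0.4478 0.2342 0.037 ] angle -0.04
kum [319.59574468 232.62765957] [330.0625     222.25892857] [ 0.5032 -0.0105  0.0985] angle 0.76
empty [447.31100478 218.41148325] [377.44776119 309.54228856] [ 0.5177 -0.195   0.0971] angle 0.74
the job is handed in; nothing more can be done
```

I pushed the diya trolley's lever down onto its stop with the closed fingertips. Then I pinched the empty trolley's shoe, swung it up along its arc, let go and backed the arm clear. The job was handed in at about 13 s of the 43 s allowed.

**Last checks:** I measured these from the top and side cameras just before handing in.

| Lever | Measured angle above level | Required |
|---|---|---|
| Diya | about -0.04 rad (level) | within 0.18 rad |
| Empty | about 0.74 rad | 0.6 rad or more |
| Kumkum | shoe moved about 0.1 mm | less than 15 mm |

- **Contact:** The wrist force read about zero after release and the gripper was well clear of everything. The highest force I saw at the end of any move was about 8.5 N, when the diya lever met its stop.
- **Disagreement:** The first two-camera height for the raised diya shoe was 86 mm, but a second estimate using the wrist camera gave 97 mm. I used the 97 mm value.
- **Near limit:** While backing away from the empty lever, joints 3 and 4 read 1.26 and 2.34 rad, which is right at the ends of their ranges, before I moved off. No fault was reported, but a check of exactly that limit is the one thing I could not rule out.

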